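# Zero a sample mill's gap dial and set it three clicks open

### The arm

A 6-joint arm with a two-finger parallel gripper is mounted at the origin on a cart in front of the work surface, level with it; the furniture and walls round the work are solid. World frame = base frame: x ahead of the robot, y to its left, z up, the work surface at z = 0. Lengths are in mm, angles in degrees, forces in N, time in s.
With the tool pointing down it reaches from about 350 to 850 mm from the base axis. Payload 8.1 kg.
Tool frame: the origin (TCP) lies midway between the tips of the shut fingers; the grasp point (between the pads) lies grip_depth behind it (grip_depth is the distance from the TCP to the grasp point, in mm); z points along the fingers, y is the line along which they close (so a half turn about z gives the same grasp; the last joint's range is limited). The gripper opens to 85 mm and grips with 20 to 120 N. Pads are 22 mm wide; open, the fingers measure 114 mm over their backs; the gripper's body (76 mm by 85 mm) begins 54 mm behind the grasp point. The pads swing forward as they close: fully open they stand 13 mm farther back than shut.
Start: joints at [-78.862, 7.471, 85.268, -0, 87.261, -4.893], TCP at [165.718, -576.665, 231.292] pointing down, gripper open.
Joint ranges: [-169.43, 169.43], [-51.17, 129.36], [1.28, 143.12], [-76.62, 256.62], [0, 156.53], [-152.29, 152.29]. Speed limits (degrees/s): [136.94, 136.94, 159.86, 180, 180, 180].

### API

Orientations are given as [roll, pitch, yaw] about the fixed x, y, z axes, in that order (R = Rz(yaw) Ry(pitch) Rx(roll)).
In Python, from bench import sense, snapshot, hand_in, grip_depth gives the robot as it stands. The module is installed in compiled form; this text tells all that it offers.
- The arm moves only by the tool apply_moves, never from a script. Its argument "series" is text: rows parted by semicolons, each of 5 numbers parted by spaces: the shift along the tool's x, y, z each as a share of 0.3 m, from -1 to 1, then the turn about the tool's z as a share of 2 rad, from -1 to 1, then the gripper's target within -1 to 1 (shut at 1, half-way at 0, fully open at -1). In form: tx ty tz twist gripper; .... A call has 1 to 5 rows; each row shifts and turns the commanded pose from where the row before left it, along the tool's axes as they then stand; what a row does not reach is not made up. A row lasts 1/12 s, in which the tool goes at most 41.7 mm and 7.16 degrees, less where a joint would pass 70% of its speed; a pose out of reach is approached as far as the arm can. A call with a number of a shift or a turn outside -1 to 1 is refused whole. A call with a gripper value outside its range is refused whole. The fingers move at their own pace and stop on an object; "squeeze" is the grip in N (left out, the last holds). Time passes only in rows, so rows that do not move let the fingers close. It gives the time, the measured TCP pose, the force, the opening and the grip force at its end, in the units of the state.
- sense(): the state, without advancing time (a new reading comes with each control period).
- snapshot(name): name is "scene" or "top" or "wrist"; returns a dict with "frame" (420x560x3 uint8, blue, green, red), "depth" (420x560 float32, mm along the optical axis (not along the pixel's ray), 0 where there is no reading), "intrinsics" (3x3 intrinsics, pixels), "extrinsics" (4x4, takes a point from camera to world coordinates); the wrist camera has in their place "tool_from_camera" (4x4, takes a point from camera to tool coordinates, whose origin is the TCP and whose axes are the flange's). Camera axes: x right, y down, z forward; pixel columns grow to the right and rows downward; lengths in mm; the calibration is good to about 2 mm. A picture is of the moment at which its call begins: read the wrist's pose just before it.
- hand_in(): hands the job in; it is judged then, once.
The state is a dict: "time": time; "joint_pos": joint angles; "qd": joint speeds; "joint_efforts": joint torques, N m; "tool_pos": TCP position; "tcp_rot": TCP orientation; "ft_force": force on the tool from outside, world axes, zero at the start; "wrist_torque": the same for the moment, N m; "finger_gap": finger opening in mm; "grip_force": force on a finger pad.
Only numpy, scipy, OpenCV 4.12 (cv2) and the standard library are available. Lean on these libraries where they do the work, as an engineer would, in place of code of your own. Each camera call takes 0.05 s, during which the arm holds its last target. There are 200 camera calls.

### The job

Set the grinding gap of the sample mill: turn the dial on its top clockwise until it just meets its stop, without forcing it past the stop, then turn it back (counter-clockwise) exactly three clicks. Finally push the lock slide beside the dial fully in towards the dial so that the setting is held, and leave the cup, bottle and jar beside the mill where they stand.

Things in the scene. Friction and masses are not known exactly. Their poses are not given: they have to be found in the camera images.
- mill: Sample mill: a white box fixed to the bench, 190 x 190 mm, 100 mm tall, grey deck on top. Origin at the centre of its underside; x to its back, y to its left, z up. The dial's axis is at (-35, -20) mm; behind it, at (60, -20) mm, a low metal filling cap (60 mm across, 11 mm high). Left of the dial is the lock slide; on the right side (-y) a spout juts out over a cup.
- dial_grip (a point): Point on the dial's axis, 130 mm above the bench, 30 mm above the deck. The black dial is a round skirt 66 mm across (top 10 mm above the deck) with an upright grip bar 44 mm long, 12 mm thick, from 10 to 42 mm above the deck. The point turns with the dial: x along the bar, y across it, z up.
- dial: The same dial; origin on its axis at deck height. It clicks every 24 degrees (0.419 rad) and rests only in a click; turning over a click takes about 0.12 N m. Turned clockwise (from above) it meets a stop, itself a click position, two to six clicks from where it starts. The bar's direction does not tell where the stop is: it has to be felt.
- deck (a point): Point on the deck on the dial's axis. The dial's stop underneath is sprung: turning torque jumps to about 0.35 N m there; the stop then yields and is harmed when forced 17 degrees (0.3 rad) past it, at about 0.6 N m. A dial let go within that springs back to the click at the stop.
- gap (a joint): The mill's grinding gap in m, driven by the dial: 0 at the stop, 0.00001 (0.01 mm) more for each click counter-clockwise, negative when forced past the stop. Its reading is far too coarse to count clicks by.
- lock (a joint): Travel of the lock slide in m: 0 = out (unlocked), about 0.011 = fully in, its tongue pressed on the dial's skirt. It stays where it is left; pushing it takes about 3 N.
- lock_post (a point): Centre of the lock slide's upright metal post, 14 mm across, top 28 mm above the deck; this point is 17 mm above the deck. At the start it stands 82 mm from the dial's axis on the mill's left (+y) side; it slides along the mill's -y axis towards the dial.
- catch_cup: Clear plastic cup 70 mm across, 64 mm tall, loose under the spout at the mill's right side; to be left alone. Origin at the centre of its underside.
- reagent_bottle: Small bottle 30 mm across, 76 mm tall, loose to the right of the mill; to be left alone. Origin at the centre of its underside.
- sample_jar: Glass jar 45 mm across, 107 mm tall, loose to the left of the mill towards the back; to be left alone. Origin at the centre of its underside.

How it is judged (in metres and radians):
On the way, in this order (a step that is already met when the one before it is completed fails the run):
1. the dial is turned clockwise to its stop (value of joint gap below 2e-06 m), for 0.1 s.
2. the dial is turned back three clicks (value of joint gap between 2.65e-05 and 3.35e-05 m and value of joint lock below 0.006 m), for 0.2 s.
3. the lock slide is pushed in (value of joint lock above 0.009 m), for 0.2 s.
At the end, for the whole second after the job is handed in: The dial rests three clicks from its stop (gap 0.03 mm within 0.0035 mm, a third of a click) and the lock slide is in by more than 9 mm of its 11 (value of joint gap between 2.65e-05 and 3.35e-05 m and value of joint lock above 0.009 m); the robot touches nothing.
It fails at once if the dial is forced more than 0.3 rad (gap -0.007 mm) past the stop (value of joint gap below -7e-06 m).
It fails at once if the cup, the bottle or the jar is moved by more than 30 mm (distance of any of catch_cup, reagent_bottle, sample_jar from where it was at the start of the episode above 0.03 m).
It also fails if it takes over 72 s, if anything falls off the work surface, if the arm or the gripper's body presses on something with over 40 N, if the wrist force passes 120 N, or if a joint passes its speed limit or range.

## Working session

There is one attempt and no reset: what is moved stays moved. The work goes in short steps, Python scripts to look and compute and a tool call to move; the robot and the scene stay as the last step left them, time stands still between calls to the robot, and variables do not carry over. Pictures are saved under pics/ and viewed, at most 10 in all, crops included, and the job is handed in when it is done.

Besides the shell and the picture viewer there is one more tool, called after "Request:" as name(argument=value, ...) on one line, values as JSON. apply_moves: Moves the arm, as the interface text tells. Its arguments: {"type":"object","properties":{"series":{"type":"string"},"squeeze":{"type":"number"}},"required":["series"]}

```bash
mkdir -p pics
python3 - <<'E'
from bench import sense,snapshot,grip_depth
import cv2,numpy as np
print(sense(),grip_depth)
for n in("scene","top"):
    s=snapshot(n);cv2.imwrite(f"pics/{n}.png",s["frame"]);np.savez(f"{n}.npz",**s)
    print(n,s["intrinsics"],s["extrinsics"])
a=[cv2.imread(f"pics/{n}.png") for n in("scene","top")]
cv2.imwrite("pics/both.png",cv2.resize(np.vstack(a),(560,840))[:,:])
E
```

```text
{'time': 0.0, 'joint_pos': array([-7.88619580e+01,  7.51387493e+00,  8.53292800e+01, -3.06083810e-04,
        8.72608755e+01, -4.89464294e+00]), 'qd': array([ 0.11668563, -0.08383435, -0.10124442,  0.01079297, -0.05356197,
        0.04372689]), 'joint_efforts': array([ 6.48841160e-05, -5.69385087e+01, -5.00557208e+01,  2.27654499e-05,
        1.45245643e-02,  4.51850440e-06]), 'tool_pos': array([ 165.60981137, -576.12693715,  230.25727243]), 'tcp_rot': array([-1.79896323e+02, -8.57166784e-03,  1.60326921e+01]), 'ft_force': array([-0.324988  ,  0.34030069,  0.24488327]), 'wrist_torque': array([-0.00570954, -0.01877927, -0.05490548]), 'grip_force': 0.0, 'finger_gap': 85.52461323388609} 18.700000000000003
scene [[449.65442114   0.         277.9133319 ]
 [  0.         449.65442114 208.35942235]
 [  0.           0.           1.        ]] [[ 9.21262606e-01 -2.17793166e-01  3.22244236e-01  2.34930546e+02]
 [-3.88483603e-01 -4.75091945e-01  7.89536658e-01 -5.56956187e+02]
 [-1.88600478e-02 -8.52557201e-01 -5.22293517e-01  5.57044840e+02]
 [ 0.00000000e+00  0.00000000e+00  0.00000000e+00  1.00000000e+00]]
top [[443.98907295   0.         278.94014616]
 [  0.         443.98907295 209.06806342]
 [  0.           0.           1.        ]] [[ 1.29828322e-02 -9.95183148e-01  9.71696866e-02  4.34855192e+02]
 [-9.99391541e-01 -9.76843253e-03  3.34832120e-02  8.05780227e+01]
 [-3.23727328e-02 -9.75452698e-02 -9.94704442e-01  1.08536416e+03]
 [ 0.00000000e+00  0.00000000e+00  0.00000000e+00  1.00000000e+00]]
```

View pics/top.png

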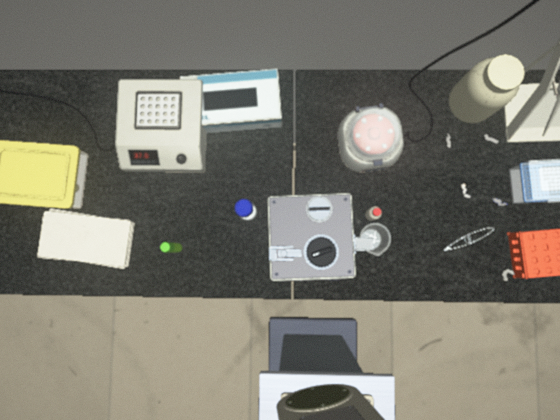

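View pics/scene.png

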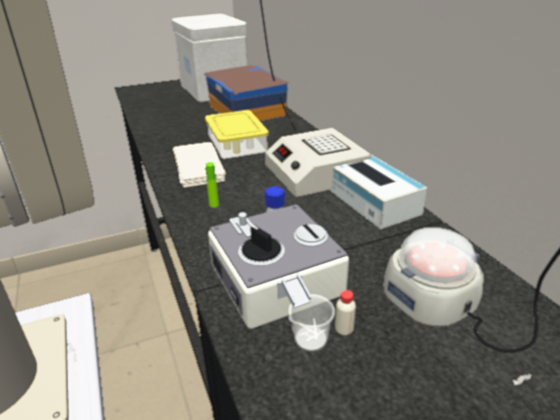

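The top view shows the mill deck spanning about (268–355, 194–280), the dial at (321,252), the filling cap at (320,207) and the lock slide at (285,254). The cup is at (375,240), the bottle at (375,213) and the jar at (245,210). Next I'll measure the deck, the dial and the bar.

```bash
cat > h.py <<'E'
import numpy as np,cv2
def ray(K,T,px,z):
    px=np.atleast_2d(px).astype(float)
    d=np.c_[(px[:,0]-K[0,2])/K[0,0],(px[:,1]-K[1,2])/K[1,1],np.ones(len(px))]@T[:3,:3].T
    o=T[:3,3]; return o+d*((z-o[2])/d[:,2])[:,None]
E
python3 - <<'E'
from h import *
s=np.load("top.npz");f=s["frame"];K=s["intrinsics"];T=s["extrinsics"]
g=cv2.cvtColor(f,cv2.COLOR_BGR2GRAY)
print(g[200,280],f[200,280],f[250,305],g[190,310])
m=((g>95)&(g<175)).astype(np.uint8); m[:188]=0;m[288:]=0;m[:,:262]=0;m[:,362:]=0
m=cv2.morphologyEx(m,cv2.MORPH_CLOSE,np.ones((5,5)))
c=max(cv2.findContours(m,0,1)[0],key=cv2.contourArea)
P=ray(K,T,c[:,0],100)[:,:2].astype(np.float32)
print("deck rect",cv2.minAreaRect(P),cv2.boundingRect(c))
m=(g<60).astype(np.uint8);m[:230]=0;m[272:]=0;m[:,:300]=0;m[:,345:]=0
c=max(cv2.findContours(m,0,1)[0],key=cv2.contourArea)
P=ray(K,T,c[:,0],110)[:,:2].astype(np.float32)
print("dial",cv2.minEnclosingCircle(P),cv2.minAreaRect(P))
for n,px,z in(("post",(285,254),128),("cap",(320,207),111),("jar",(244,209),107),("bottle",(376,212),76),("cup",(376,239),64)):print(n,ray(K,T,px,z))
cr=f[185:290,225:400];cv2.imwrite("pics/crop1.png",cv2.resize(cr,None,fx=4.5,fy=4.5,interpolation=2))
E
```

```text
172 [176 172 172] [229 220 206] 73
deck rect ((471.33544921875, 34.94566345214844), (218.94772338867188, 207.18739318847656), 2.4009346961975098) (267, 188, 95, 100)
dial ((444.65673828125, 12.819571495056152), 14.546890258789062) ((444.86517333984375, 12.86389446258545), (3.8296761512756348, 29.081148147583008), 12.004989624023438)
post [[431.64861022  98.53832132 128.        ]]
cap [[535.497743   23.0347945 111.       ]]
jar [[529.81843232 191.15363699 107.        ]]
bottle [[ 528.93797067 -105.75984196   76.        ]]
cup [[ 468.19642719 -107.46763694   64.        ]]
```

View pics/crop1.png

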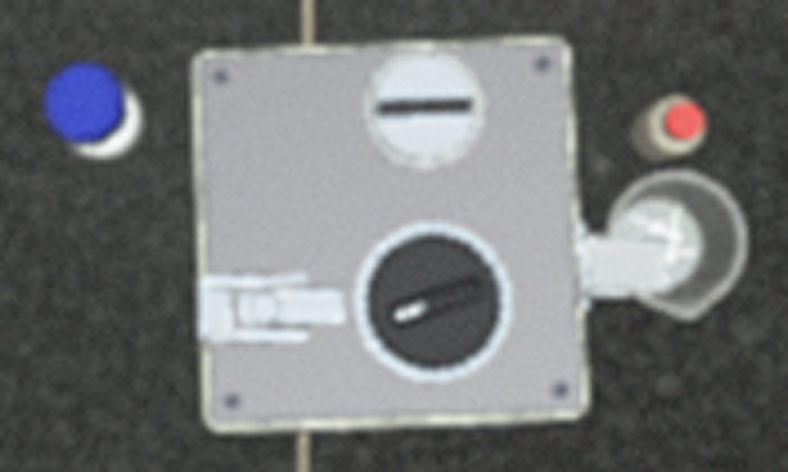

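The crop shows the deck corners at about (193,48), (571,37), (588,412) and (207,432). The dial centre is at (429,301), the bar runs from (392,316) to (483,285), and the post is at (260,305). The cap is at (425,108).

Run:
```python
from h import *
s=np.load("top.npz");K=s["intrinsics"];T=s["extrinsics"]
def R(p,z):return ray(K,T,(np.atleast_2d(p)+.5)/4.5-.5+[225,185],z)
c=R([(193,48),(571,37),(588,412),(207,432)],100);print(c.round(1),[np.linalg.norm(c[i]-c[i-1]).round(1) for i in range(4)])
ctr=c.mean(0); l=c[0]-c[3]+c[1]-c[2]; yaw=np.degrees(np.arctan2(l[1],l[0])); l2=c[0]-c[1]+c[3]-c[2]; y2=np.degrees(np.arctan2(l2[1],l2[0]))-90
print(ctr,yaw,y2)
a=np.radians((yaw+y2)/2);M=np.array([[np.cos(a),-np.sin(a)],[np.sin(a),np.cos(a)]])
for n,q in(("dial",(-35,-20)),("cap",(60,-20)),("post",(-35,62))):print(n,ctr[:2]+M@q)
print("dial seen",R((433,301),108)," cap",R((425,106),111),"post",R((260,304),128))
b=R([(392,316),(483,285)],142);print(b,np.linalg.norm(b[0]-b[1]),np.degrees(np.arctan2(*(b[0]-b[1])[1::-1])))
```

```text
[[561.9 139.8 100. ]
 [569.  -47.5 100. ]
 [385.3 -55.2 100. ]
 [373.  130.  100. ]] [np.float64(189.2), np.float64(187.4), np.float64(183.8), np.float64(185.6)]
[472.30716356  41.79045862 100.        ] 2.6840734003122386 3.0012481869939194
dial [438.34210024  20.0792985 ]
cap [533.22520163  24.79067517]
post [434.27543827 101.97839655]
dial seen [[438.0435178   20.65084768 108.        ]]  cap [[532.89729198  25.09725499 111.        ]] post [[435.4907463  104.18944374 128.        ]]
[[430.68450987  41.88045657 142.        ]
 [445.70203778  -0.61684882 142.        ]] 45.07268695986628 109.46218584643914
```

Request:
apply_moves(series="0.085 -0.1 0 0 -1; 0.085 -0.1 0 0 -1; 0.085 -0.1 0 0 -1; 0.085 -0.1 0 0 -1; 0.085 -0.1 0 0 -1", squeeze=40)

```text
time: 0.52
tool_pos: [247.0, -395.4, 230.6]
tcp_rot: [-179.9, 0.0, 16.0]
ft_force: [1.5, -0.4, 0.9]
finger_gap: 85.3
grip_force: 0.0
```

Request:
apply_moves(series="0.085 -0.1 0 0 -1; 0.085 -0.1 0 0 -1; 0.085 -0.1 0 0 -1; 0.085 -0.1 0 0 -1; 0.085 -0.1 0 0 -1")

```text
time: 0.93
tool_pos: [328.0, -216.0, 231.0]
tcp_rot: [-180.0, -0.0, 16.0]
ft_force: [0.6, -0.0, 0.3]
finger_gap: 85.0
grip_force: 0.0
```

Request:
apply_moves(series="0.085 -0.1 0 0 -1; 0.085 -0.1 0 0 -1; 0.085 -0.1 0 0 -1; 0.085 -0.1 0 0 -1; 0.085 -0.1 0 0 -1")

```text
time: 1.35
tool_pos: [409.3, -36.5, 231.2]
tcp_rot: [180.0, -0.0, 16.0]
ft_force: [-0.0, 0.4, -0.3]
finger_gap: 85.6
grip_force: 0.0
```

Request:
apply_moves(series="0 0 0 -0.06 -1; 0 0 0 -0.06 -1; 0 0 0 -0.06 -1; 0 0 0 -0.06 -1; 0 0 0 -0.06 -1")

```text
time: 1.77
tool_pos: [408.8, -38.2, 230.8]
tcp_rot: [-180.0, 0.0, 50.8]
ft_force: [-0.0, 0.2, -0.5]
finger_gap: 85.3
grip_force: 0.0
```

Request:
apply_moves(series="0 0 0 -0.06 -1; 0 0 0 -0.06 -1; 0 0 0 -0.06 -1; 0 0 0 -0.06 -1; 0 0 0 -0.06 -1")

```text
time: 2.18
tool_pos: [408.8, -38.5, 230.9]
tcp_rot: [-180.0, -0.0, 85.1]
ft_force: [-0.3, 0.1, -0.3]
finger_gap: 85.4
grip_force: 0.0
```

Request:
apply_moves(series="0 0 0 -0.06 -1; 0 0 0 -0.06 -1; 0 0 0 -0.06 -1; 0 0 0 -0.036 -1; 0 0 0 0 -1")

```text
time: 2.6
tool_pos: [408.8, -38.5, 230.9]
tcp_rot: [-180.0, -0.0, 109.7]
ft_force: [0.6, -0.5, 0.7]
finger_gap: 85.5
grip_force: 0.0
```

Request:
apply_moves(series="0.076 0.079 0 0 -1; 0.076 0.079 0 0 -1; 0 0 0 0 -1; 0 0 0 0 -1")

```text
time: 2.93
tool_pos: [438.5, 21.5, 230.9]
tcp_rot: [-179.9, -0.0, 109.5]
ft_force: [-0.6, -1.3, -0.3]
finger_gap: 85.2
grip_force: 0.0
```

Run:
```python
from bench import sense,snapshot
import cv2,numpy as np
t=sense();s=snapshot("wrist");cv2.imwrite("pics/w1.png",s["frame"]);print(t["tool_pos"],t["tcp_rot"],t["wrist_torque"],s["tool_from_camera"],s["intrinsics"])
np.savez("w1.npz",pos=t["tool_pos"],rot=t["tcp_rot"],**s)
```

```text
[438.50155087  21.45129237 230.89957363] [-1.79946568e+02 -2.50053997e-02  1.09547082e+02] [ 0.00796401  0.03821331 -0.03672366] [[ 4.11983184e-04 -9.56456254e-01 -2.91875427e-01  7.48328060e+01]
 [ 9.99999896e-01  3.37234768e-04  3.06407562e-04 -6.30372896e-01]
 [-1.94634887e-04 -2.91875523e-01  9.56456293e-01 -1.42233765e+02]
 [ 0.00000000e+00  0.00000000e+00  0.00000000e+00  1.00000000e+00]] [[304.85879442   0.         277.00331397]
 [  0.         304.85879442 212.21707795]
 [  0.           0.           1.        ]]
```

View pics/w1.png

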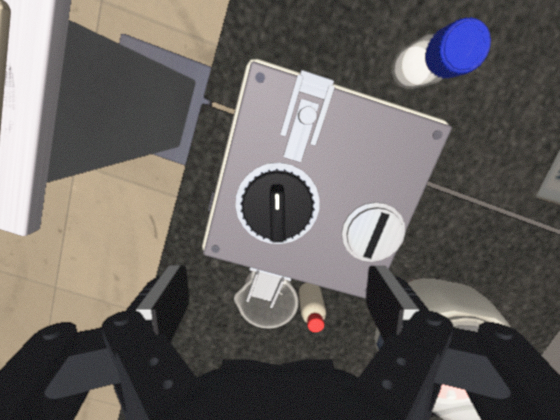

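The wrist view shows the bar upright in the image at (277,184)–(277,241), the skirt centred at about (277,204), and the post top at (306,116). The bar is aligned with the tool's x axis.

Run:
```python
from h import *
from scipy.spatial.transform import Rotation as Ro
s=np.load("w1.npz");T=np.eye(4);T[:3,:3]=Ro.from_euler("xyz",s["rot"],degrees=True).as_matrix();T[:3,3]=s["pos"]
C=T@s["tool_from_camera"];K=s["intrinsics"]
g=cv2.cvtColor(s["frame"],6)
m=(g<70).astype(np.uint8);m[:150]=0;m[260:]=0;m[:,:225]=0;m[:,325:]=0
c=max(cv2.findContours(m,0,1)[0],key=cv2.contourArea);P=ray(K,C,c[:,0],108)[:,:2].astype(np.float32)
print("skirt",cv2.minEnclosingCircle(P),cv2.boundingRect(c))
b=ray(K,C,[(277.5,184),(278,241)],142);print(b,b.mean(0),np.linalg.norm(b[1]-b[0]),np.degrees(np.arctan2(*(b[0]-b[1])[1::-1])))
print("post",ray(K,C,(306.5,116),128))
for r in range(184,242,8):print(g[r,262:294])
```

```text
skirt ((437.9793701171875, 20.629974365234375), 32.93302917480469) (242, 171, 71, 70)
[[429.19107895  46.88064956 142.        ]
 [445.440483     2.45840236 142.        ]] [437.31578097  24.66952596 142.        ] 47.30094267969863 110.09223074442781
post [[433.34068126 101.56526611 128.        ]]
[70 61 64 62 65 64 63 67 63 61 51 39 39 43 40 40 38 29 43 49 56 62 66 65
 63 62 66 66 66 65 62 64]
[66 62 62 60 64 64 63 51 30 25 33 31 27 41 52 51 41 38 30 39 28 28 42 62
 62 63 60 65 60 60 60 59]
[ 60  61  62  64  59  62  56  43  35  37  44  46  82 188 255 255 253 141
  58  46  39  35  39  54  57  60  54  59  63  57  55  58]
[ 57  56  56  57  57  60  50  47  38  41  45  44  76 166 248 255 237 124
  51  46  43  34  36  49  57  57  49  54  55  57  57  58]
[56 56 53 58 58 52 60 49 38 31 41 49 46 51 50 55 52 54 51 45 47 32 32 47
 55 53 55 55 52 54 53 53]
[54 51 52 52 52 52 56 49 39 30 48 46 51 49 51 52 47 52 49 41 43 36 36 45
 53 46 53 55 55 53 46 51]
[50 47 52 51 55 52 50 50 40 34 37 45 46 47 41 43 44 49 42 44 43 31 37 37
 54 48 55 54 44 49 52 49]
[217 221 227 232 231 229 222 186 122  78  50  46  48  46  41  41  37  40
  35  39  44  73 103 125 166 211 230 231 230 228 225 212]
```

Request:
apply_moves(series="-0.002 -0.0025 0.12 0 -1; 0 0 0.12 0 -1; 0 0 0.12 0 -1; 0 0 0.025 0 -1; 0 0 0 0 -1")

```text
time: 3.4
tool_pos: [435.1, 18.9, 113.0]
tcp_rot: [-179.7, -0.1, 109.4]
ft_force: [0.2, 0.7, 0.7]
finger_gap: 85.3
grip_force: 0.0
```

Request:
apply_moves(series="0 0 0 0 1; 0 0 0 0 1; 0 0 0 0 1; 0 0 0 0 1; 0 0 0 0 1", squeeze=40)

```text
time: 3.82
tool_pos: [439.0, 19.4, 117.2]
tcp_rot: [179.9, 0.1, 109.5]
ft_force: [-0.1, 0.7, 0.2]
finger_gap: 25.7
grip_force: 0.0
```

Request:
apply_moves(series="0 0 0 0 1; 0 0 0 0 1; 0 0 0 0 1; 0 0 0 0 1; 0 0 0 0 1")

```text
time: 4.23
tool_pos: [439.0, 19.6, 116.8]
tcp_rot: [179.9, 0.0, 109.5]
ft_force: [2.5, 0.9, 5.3]
finger_gap: 11.1
grip_force: 42.0
```

```bash
cat > t.py <<'E'
from bench import sense
s=sense();print(*[(k,s[k].round(3) if hasattr(s[k],'round') else s[k]) for k in("tool_pos","tcp_rot","ft_force","wrist_torque","finger_gap","grip_force","joint_pos")],sep="\n")
E
python3 t.py
```

```text
('tool_pos', array([439.038,  19.571, 116.826]))
('tcp_rot', array([1.79868e+02, 4.20000e-02, 1.09547e+02]))
('ft_force', array([2.546, 0.875, 5.274]))
('wrist_torque', array([ 0.235, -0.418,  0.073]))
('finger_gap', 11.139026164079533)
('grip_force', 42.031264901161194)
('joint_pos', array([-4.15000e+00, -1.34390e+01,  1.17639e+02,  1.50000e-02,
        7.56630e+01, -2.37010e+01]))
```

Request:
apply_moves(series="0 0 0 0.052 1; 0 0 0 0.052 1; 0 0 0 0.052 1; 0 0 0 0.052 1; 0 0 0 0.052 1")

```text
time: 4.65
tool_pos: [438.6, 19.6, 116.8]
tcp_rot: [179.9, -0.0, 79.5]
ft_force: [-1.1, 0.8, 7.7]
finger_gap: 11.2
grip_force: 42.4
```

Request:
apply_moves(series="0 0 0 0.052 1; 0 0 0 0.052 1; 0 0 0 0.052 1; 0 0 0 0 1; 0 0 0 0 1")

```text
time: 5.07
tool_pos: [438.4, 19.7, 116.8]
tcp_rot: [180.0, -0.0, 61.8]
ft_force: [-1.3, 1.4, 9.9]
finger_gap: 11.5
grip_force: 42.5
```

```bash
python3 t.py
```

```text
('tool_pos', array([438.399,  19.655, 116.797]))
('tcp_rot', array([ 1.79963e+02, -3.50000e-02,  6.18370e+01]))
('ft_force', array([-1.329,  1.389,  9.866]))
('wrist_torque', array([0.282, 0.343, 0.057]))
('finger_gap', 11.49366357979982)
('grip_force', 42.49561250209808)
('joint_pos', array([-4.14700e+00, -1.34500e+01,  1.17651e+02,  1.70000e-02,
        7.57510e+01,  2.40120e+01]))
```

Request:
apply_moves(series="0 0 0 0.035 1; 0 0 0 0.035 1; 0 0 0 0 1; 0 0 0 0 1")

```text
time: 5.4
tool_pos: [438.3, 19.7, 116.8]
tcp_rot: [180.0, -0.0, 53.8]
ft_force: [-2.6, 1.7, 8.9]
finger_gap: 11.1
grip_force: 42.6
```

```bash
python3 t.py
```

```text
('tool_pos', array([438.313,  19.732, 116.787]))
('tcp_rot', array([ 1.79984e+02, -3.90000e-02,  5.38240e+01]))
('ft_force', array([-2.583,  1.715,  8.886]))
('wrist_torque', array([ 0.355,  0.433, -0.029]))
('finger_gap', 11.119568197699563)
('grip_force', 42.55808651447296)
('joint_pos', array([-4.14400e+00, -1.34500e+01,  1.17652e+02,  2.50000e-02,
        7.57630e+01,  3.20250e+01]))
```

Request:
apply_moves(series="0 0 0 0.047 1; 0 0 0 0.047 1; 0 0 0 0.046 1; 0 0 0 0 1; 0 0 0 0 1")

```text
time: 5.82
tool_pos: [438.2, 19.9, 116.8]
tcp_rot: [-180.0, -0.0, 37.8]
ft_force: [-2.4, 2.5, 10.7]
finger_gap: 11.3
grip_force: 42.7
```

```bash
python3 t.py | sed -n 2,4p
```

```text
('tcp_rot', array([-1.79981e+02, -3.60000e-02,  3.77830e+01]))
('ft_force', array([-2.386,  2.469, 10.661]))
('wrist_torque', array([0.485, 0.6  , 0.118]))
```

Request:
apply_moves(series="0 0 0 0.035 1; 0 0 0 0.035 1; 0 0 0 0 1; 0 0 0 0 1")

```text
time: 6.15
tool_pos: [438.1, 20.0, 116.8]
tcp_rot: [-180.0, -0.0, 29.8]
ft_force: [-3.2, 3.8, 11.0]
finger_gap: 11.5
grip_force: 42.7
```

```bash
python3 t.py
```

```text
('tool_pos', array([438.102,  19.975, 116.778]))
('tcp_rot', array([-1.79965e+02, -3.10000e-02,  2.97680e+01]))
('ft_force', array([-3.216,  3.754, 11.   ]))
('wrist_torque', array([ 0.597,  0.688, -0.025]))
('finger_gap', 11.543865671143292)
('grip_force', 42.74997353553772)
('joint_pos', array([-4.13300e+00, -1.34560e+01,  1.17658e+02,  4.80000e-02,
        7.57920e+01,  5.60870e+01]))
```

Request:
apply_moves(series="0 0 0 0.047 1; 0 0 0 0.047 1; 0 0 0 0.046 1; 0 0 0 0 1; 0 0 0 0 1")

```text
time: 6.57
tool_pos: [438.1, 20.2, 116.8]
tcp_rot: [-179.9, -0.0, 13.7]
ft_force: [-3.8, 3.8, 11.5]
finger_gap: 11.3
grip_force: 42.8
```

```bash
python3 t.py | sed -n 2,4p
```

```text
('tcp_rot', array([-1.79933e+02, -1.70000e-02,  1.37210e+01]))
('ft_force', array([-3.829,  3.8  , 11.495]))
('wrist_torque', array([0.799, 0.71 , 0.136]))
```

Request:
apply_moves(series="0 0 0 0.035 1; 0 0 0 0.035 1; 0 0 0 0 1; 0 0 0 0 1")

```text
time: 6.9
tool_pos: [438.0, 20.3, 116.8]
tcp_rot: [-179.9, -0.0, 5.7]
ft_force: [-3.6, 4.1, 11.3]
finger_gap: 11.2
grip_force: 42.8
```

```bash
python3 t.py
```

```text
('tool_pos', array([438.001,  20.293, 116.759]))
('tcp_rot', array([-1.79919e+02, -4.00000e-03,  5.70900e+00]))
('ft_force', array([-3.558,  4.149, 11.25 ]))
('wrist_torque', array([0.853, 0.8  , 0.075]))
('finger_gap', 11.223984819316392)
('grip_force', 42.84443914890289)
('joint_pos', array([-4.12100e+00, -1.34570e+01,  1.17661e+02,  8.30000e-02,
        7.58060e+01,  8.01500e+01]))
```

Request:
apply_moves(series="0 0 0 0.047 1; 0 0 0 0.047 1; 0 0 0 0.046 1; 0 0 0 0 1; 0 0 0 0 1")

```text
time: 7.32
tool_pos: [438.0, 20.5, 116.8]
tcp_rot: [-179.9, 0.0, -10.3]
ft_force: [-3.0, 5.2, 11.4]
finger_gap: 11.2
grip_force: 42.9
```

```bash
python3 t.py | sed -n 2,4p
```

```text
('tcp_rot', array([-1.79898e+02,  2.10000e-02, -1.03340e+01]))
('ft_force', array([-2.96 ,  5.234, 11.366]))
('wrist_torque', array([1.062, 0.714, 0.078]))
```

Request:
apply_moves(series="0 0 0 0.035 1; 0 0 0 0.035 1; 0 0 0 0 1; 0 0 0 0 1")

```text
time: 7.65
tool_pos: [438.0, 20.6, 116.8]
tcp_rot: [-179.9, 0.0, -18.4]
ft_force: [-3.2, 6.7, 11.4]
finger_gap: 11.5
grip_force: 42.8
```

```bash
python3 t.py
```

```text
('tool_pos', array([438.034,  20.6  , 116.753]))
('tcp_rot', array([-1.7989e+02,  3.5000e-02, -1.8351e+01]))
('ft_force', array([-3.183,  6.673, 11.352]))
('wrist_torque', array([1.173, 0.662, 0.017]))
('finger_gap', 11.516159103046798)
('grip_force', 42.82355725765228)
('joint_pos', array([ -4.109, -13.456, 117.661,   0.118,  75.802, 104.214]))
```

Run:
```python
from bench import snapshot
import cv2
f=snapshot("wrist")["frame"];cv2.imwrite("pics/w2.png",f)
```

```text
(no output)
```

View pics/w2.png

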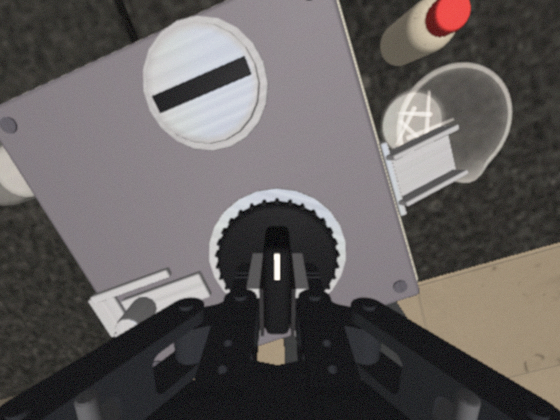

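The bar is held squarely between the fingers at (277,228)–(277,330), so it has not slipped. Next is the sixth click, in small steps.

Request:
apply_moves(series="0 0 0 0.047 1; 0 0 0 0.047 1; 0 0 0 0.046 1; 0 0 0 0 1; 0 0 0 0 1")

```text
time: 8.12
tool_pos: [438.1, 20.8, 116.8]
tcp_rot: [-179.9, 0.1, -34.4]
ft_force: [-4.4, 7.8, 10.2]
finger_gap: 11.4
grip_force: 42.8
```

```bash
python3 t.py | sed -n 2,4p; python3 -c "from bench import sense;print(sense()['joint_efforts'])"
```

```text
('tcp_rot', array([-1.79882e+02,  6.10000e-02, -3.43950e+01]))
('ft_force', array([-4.379,  7.77 , 10.154]))
('wrist_torque', array([1.326, 0.507, 0.145]))
[ -3.34008381 -31.31531239 -43.87264609  -2.50882253  -1.30383868
   0.57577914]
```

Request:
apply_moves(series="0 0 0 0.018 1; 0 0 0 0.017 1; 0 0 0 0 1; 0 0 0 0 1")

```text
time: 8.45
tool_pos: [438.1, 20.7, 116.8]
tcp_rot: [-179.9, 0.1, -38.4]
ft_force: [-2.8, 7.8, 11.1]
finger_gap: 11.2
grip_force: 43.3
```

```bash
python3 t.py; python3 -c "from bench import sense;print(sense()['joint_efforts'])"
```

```text
('tool_pos', array([438.134,  20.744, 116.774]))
('tcp_rot', array([-1.79889e+02,  6.60000e-02, -3.83690e+01]))
('ft_force', array([-2.848,  7.827, 11.094]))
('wrist_torque', array([1.395, 0.43 , 0.348]))
('finger_gap', 11.17040731913137)
('grip_force', 43.32386255264282)
('joint_pos', array([ -4.101, -13.457, 117.659,   0.133,  75.789, 124.236]))
[ -3.38807747 -31.1653018  -43.9678359   -2.46151753  -1.35022692
   0.51819932]
```

The torque jumped to 0.35 N m, so the stop is at the sixth click, at yaw -34.4. Now turning back 72° to yaw 37.6.

Request:
apply_moves(series="0 0 0 -0.051 1; 0 0 0 -0.051 1; 0 0 0 -0.051 1; 0 0 0 -0.051 1; 0 0 0 -0.051 1")

```text
time: 8.87
tool_pos: [438.0, 20.5, 116.8]
tcp_rot: [-179.9, 0.0, -8.9]
ft_force: [-4.1, 5.6, 11.0]
finger_gap: 10.8
grip_force: 42.8
```

Request:
apply_moves(series="0 0 0 -0.051 1; 0 0 0 -0.051 1; 0 0 0 -0.051 1; 0 0 0 -0.051 1; 0 0 0 -0.051 1")

```text
time: 9.28
tool_pos: [438.1, 20.1, 116.8]
tcp_rot: [-179.9, -0.0, 20.3]
ft_force: [-3.6, 2.8, 11.1]
finger_gap: 11.1
grip_force: 42.7
```

Request:
apply_moves(series="0 0 0 -0.051 1; 0 0 0 -0.051 1; 0 0 0 -0.051 1; 0 0 0 0 1; 0 0 0 0 1")

```text
time: 9.7
tool_pos: [438.2, 19.9, 116.8]
tcp_rot: [-180.0, -0.0, 37.6]
ft_force: [-3.0, 2.3, 10.7]
finger_gap: 11.1
grip_force: 42.7
```

```bash
python3 t.py
```

```text
('tool_pos', array([438.157,  19.878, 116.779]))
('tcp_rot', array([-1.79982e+02, -3.40000e-02,  3.76360e+01]))
('ft_force', array([-2.983,  2.269, 10.658]))
('wrist_torque', array([0.543, 0.593, 0.141]))
('finger_gap', 11.112541953339756)
('grip_force', 42.73917317390442)
('joint_pos', array([-4.13600e+00, -1.34540e+01,  1.17656e+02,  3.70000e-02,
        7.57840e+01,  4.82190e+01]))
```

Request:
apply_moves(series="0 0 0 0 0; 0 0 0 0 0; 0 0 0 0 0; 0 0 0 0 0; 0 0 0 0 0")

```text
time: 10.12
tool_pos: [437.6, 19.4, 115.4]
tcp_rot: [-180.0, 0.0, 37.6]
ft_force: [0.3, 0.2, -0.6]
finger_gap: 42.4
grip_force: 0.0
```

Request:
apply_moves(series="0 0 -0.06 0 0; 0 0 -0.12 0 0; 0 0 -0.12 0 0; 0 0 -0.1 0 0; 0 0 0 0 0")

```text
time: 10.53
tool_pos: [441.2, 19.2, 243.0]
tcp_rot: [179.6, -0.4, 37.6]
ft_force: [0.4, 0.0, 1.1]
finger_gap: 42.9
grip_force: 0.0
```

Run:
```python
from h import *
from bench import sense,snapshot
from scipy.spatial.transform import Rotation as Ro
t=sense();s=snapshot("wrist");cv2.imwrite("pics/w3.png",s["frame"]);print(t["tool_pos"],t["tcp_rot"])
np.savez("w3.npz",pos=t["tool_pos"],rot=t["tcp_rot"],**s)
```

```text
[441.16068471  19.19844911 243.01649804] [179.59838347  -0.44387366  37.57117033]
```

View pics/w3.png

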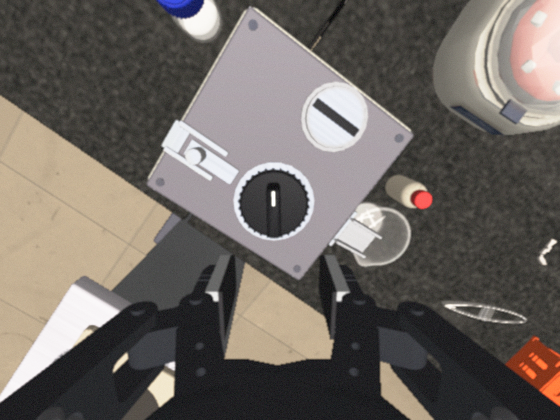

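The bar again stands upright in the image at (274,185)–(274,238) at yaw 37.6, so the dial is resting at three clicks. The post is at (195,155). Now I'll shut the gripper, turn to yaw 93 and go to the outer side of the post.

Request:
apply_moves(series="0 0 0 -0.06 1; 0 0 0 -0.06 1; 0 0 0 -0.06 1; 0 0 0 -0.06 1; 0 0 0 -0.06 1")

```text
time: 11.0
tool_pos: [437.3, 19.5, 234.2]
tcp_rot: [-179.9, 0.0, 72.3]
ft_force: [-0.2, -0.4, 0.5]
finger_gap: 0.2
grip_force: 0.0
```

Request:
apply_moves(series="0 0 0 -0.06 1; 0 0 0 -0.06 1; 0 0 0 -0.06 1; 0 0 0 0 1; 0 0 0 0 1")

```text
time: 11.42
tool_pos: [437.4, 19.5, 234.6]
tcp_rot: [-179.9, -0.0, 92.4]
ft_force: [0.8, -0.4, -0.9]
finger_gap: -0.1
grip_force: 0.0
```

Request:
apply_moves(series="0.13 0 0 0 1; 0.13 0 0 0 1; 0.115 0 0 0 1; 0 0 0 0 1; 0 0 0 0 1")

```text
time: 11.83
tool_pos: [432.3, 133.4, 235.2]
tcp_rot: [-179.9, 0.0, 92.6]
ft_force: [-0.5, 0.3, -0.3]
finger_gap: 0.1
grip_force: 0.0
```

Request:
apply_moves(series="0 0 0.12 0 1; 0 0 0.12 0 1; 0 0 0.1 0 1; 0 0 0.055 0 1; 0 0 0 0 1")

```text
time: 12.25
tool_pos: [429.5, 130.1, 112.3]
tcp_rot: [-179.5, 0.1, 92.4]
ft_force: [-0.3, -0.6, -0.9]
finger_gap: -0.1
grip_force: 0.0
```

Request:
apply_moves(series="-0.02 0 0 0 1; -0.01 0 0 0 1; 0 0 0 0 1; 0 0 0 0 1")

```text
time: 12.58
tool_pos: [434.8, 122.5, 119.2]
tcp_rot: [179.8, -0.0, 92.5]
ft_force: [-0.0, -0.6, -0.3]
finger_gap: 0.1
grip_force: 0.0
```

Request:
apply_moves(series="-0.01 0 0.008 0 1; -0.01 0 0 0 1; 0 0 0 0 1; 0 0 0 0 1")

```text
time: 12.92
tool_pos: [433.9, 116.8, 115.3]
tcp_rot: [180.0, -0.0, 92.6]
ft_force: [0.5, 1.1, 0.5]
finger_gap: -0.0
grip_force: 0.5
```

Request:
apply_moves(series="-0.01 0 0 0 1; 0 0 0 0 1; 0 0 0 0 1")

```text
time: 13.17
tool_pos: [433.8, 113.8, 114.9]
tcp_rot: [180.0, 0.0, 92.6]
ft_force: [1.0, 2.1, 1.8]
finger_gap: 0.0
grip_force: 0.9
```

Request:
apply_moves(series="-0.01 0 0 0 1; 0 0 0 0 1; -0.01 0 0 0 1; 0 0 0 0 1; 0 0 0 0 1")

```text
time: 13.58
tool_pos: [434.0, 108.7, 114.9]
tcp_rot: [180.0, -0.1, 92.6]
ft_force: [0.6, 8.2, 1.6]
finger_gap: -0.2
grip_force: 3.9
```

Request:
apply_moves(series="-0.005 0 0 0 1; 0 0 0 0 1; 0 0 0 0 1")

```text
time: 13.83
tool_pos: [434.0, 108.4, 115.0]
tcp_rot: [180.0, -0.2, 92.6]
ft_force: [0.7, 14.1, 1.3]
finger_gap: 0.2
grip_force: 7.1
```

The force is rising and the slide has stalled, so it is at the end of its travel. I'll back off, lift and check.

Request:
apply_moves(series="0.03 0 0 0 1; 0.04 0 0 0 1; 0 0 -0.1 0 1; 0 0 -0.12 0 1; 0 0 -0.12 0 1")

```text
time: 14.25
tool_pos: [431.6, 126.9, 216.6]
tcp_rot: [-179.8, 0.1, 92.6]
ft_force: [0.9, 0.3, 0.6]
finger_gap: -0.2
grip_force: 0.0
```

Request:
apply_moves(series="-0.12 0 0 0 1; -0.12 0 0 0 1; -0.1 0 0 0 1; 0 0 0 0 1; 0 0 0 0 1")

```text
time: 14.67
tool_pos: [437.3, 23.9, 216.5]
tcp_rot: [-179.9, 0.0, 92.4]
ft_force: [0.0, -0.2, -0.8]
finger_gap: -0.2
grip_force: 0.0
```

Run:
```python
from bench import sense,snapshot
import numpy as np,cv2
t=sense();s=snapshot("wrist");cv2.imwrite("pics/w4.png",s["frame"]);print(t["tool_pos"],t["tcp_rot"],t["ft_force"])
np.savez("w4.npz",pos=t["tool_pos"],rot=t["tcp_rot"],**s)
```

```text
[437.31051197  23.87167801 216.48010854] [-1.79932552e+02  3.67968793e-02  9.23732613e+01] [ 0.01821796 -0.15591634 -0.80229231]
```

View pics/w4.png

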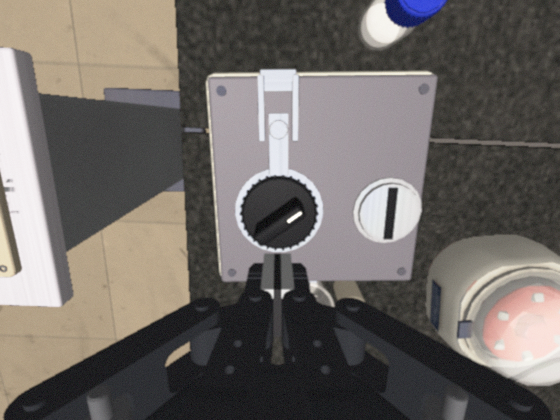

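The wrist view shows the slide's tongue at the dial's skirt and the post at (278,129). The bar runs from about (258,233) to (303,207). I'll check both numerically.

Run:
```python
from h import *
from scipy.spatial.transform import Rotation as Ro
s=np.load("w4.npz");T=np.eye(4);T[:3,:3]=Ro.from_euler("xyz",s["rot"],degrees=True).as_matrix();T[:3,3]=s["pos"]
C=T@s["tool_from_camera"];K=s["intrinsics"];g=cv2.cvtColor(s["frame"],6)
m=(g>150).astype(np.uint8);m[:195]=0;m[230:]=0;m[:,:270]=0;m[:,308:]=0
c=max(cv2.findContours(m,0,1)[0],key=cv2.contourArea)
P=ray(K,C,c[:,0],142)[:,:2].astype(np.float32)
vx,vy,x,y=cv2.fitLine(P,2,0,.01,.01).ravel();print("mark",len(c),cv2.boundingRect(c),(x,y),np.degrees(np.arctan2(vy,vx)),"from axis",np.degrees(np.arctan2(y-20.6,x-438)))
p=ray(K,C,(278.5,129.5),128)[0];print("post",p,np.linalg.norm(p[:2]-[438,20.6]))
```

```text
mark 32 (287, 211, 15, 12) (np.float32(449.0389), np.float32(29.21241)) 39.32695 from axis 37.960876
post [434.83319971  91.20477953 128.        ] 70.67576329423008
```

The mark is at about 38° (expected 37.6°), and the post is 70.7 mm from the axis (expected 71 mm). Both agree, so I'm handing in.

```bash
python3 -c "from bench import hand_in;print(hand_in())"
```

```text
the job is handed in; nothing more can be done
None
```

The job is handed in, with no verdict shown: the dial was turned clockwise to its stop (felt at the sixth click) and back three clicks, the lock slide was pushed fully in (about 11 mm), and the arm kept clear of the cup, bottle and jar.

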